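Load the label roll and show the loaded holder to the camera

TASK

The label-roll holder on the island is empty: slip the white paper roll down over its upright spindle until it rests on the base, and let go of it. Then grip the holder by the orange square top of its spindle, lift it and show it to the camera on the table stand, so that a colleague on the call can check the loading: still and upright, the tear bar turned towards the camera, the middle of the roll 20 cm straight in front of the lens and at the height of the lens. Finish while holding it there, without putting it down, and leave the camera and the other things on the worktop where they are.

Things in the scene. Friction and masses are not known exactly. Their poses are not given: they have to be found in the camera images.
- label_roll: white paper roll on a brown cardboard core, standing upright: 60 mm outside diameter, 55 mm high, 27 mm straight through bore, 0.13 kg nominal. Origin: centre of its lower end; z is the roll's axis. Either end may go down.
- holder: loose roll holder, about 0.42 kg: blue round base, 116 mm diameter, 8 mm thick; upright steel spindle of 20 mm diameter to 60 mm above the underside, then an orange square top, 16 x 16 mm (sides along the holder's x and y), to 97 mm. With the roll on, 34 mm of the orange top stands free above it. Origin: centre of the underside; z up the spindle; +x points to the tear bar.
- spindle_top (a point): centre of the upper end of the holder's orange spindle top, 97 mm above the holder's underside; axes as the holder's
- roll_place (a point): point on the spindle's axis, 35.5 mm above the holder's underside: where the middle of the fully mounted roll lies; axes as the holder's
- tear_bar (a point): top middle of the holder's tear bar, a blue upright plate with steel teeth on its inner side, 4 mm thick, 52 mm wide, 37 mm high above the holder's underside, 49 to 53 mm from the spindle's axis on the holder's +x side; axes as the holder's
- lens (a point): centre of the front of the lens of the black camera (94 mm wide, 32 high, 30 deep) on a fixed telescopic table stand with a round 120 mm base at the back of the worktop, lens 19 to 25 cm up. It looks level along this frame's -x (roughly to the robot); z is up. Its column keeps its height unless pushed hard.
- spice_1: bystander: spice jar with a red cap, 45 mm diameter, 106 mm high; origin at the centre of its underside, z up
- spice_2: bystander: another such spice jar
- spice_3: bystander: another such spice jar
- mug_tea: bystander: black and white mug with handle, 92 x 127 x 95 mm; origin at the centre of its underside, z up
- honey_jar: bystander: honey jar with a yellow cap, 64 mm diameter, 87 mm high; origin at the centre of its underside, z up
- lemon_a: bystander: lemon, 71 x 53 x 51 mm; origin at the centre of its underside
- kitchen_timer: bystander: white round kitchen timer, 63 mm diameter, 56 mm high; origin at the centre of its underside, z up
There are look-alikes about, which are no part of the job. Leave any pink look-alike of the label_roll alone.

How it is judged:
By the outcome, as a careful person would: the job done as asked, in the order asked, and still so for the second after the job is handed in, while the arm keeps its last pose, push and grip.
It also fails if it takes over 56 s, if anything falls off the work surface, if the arm or the gripper's body presses on something with over 40 N, if the wrist force passes 120 N, or if a joint passes its speed limit or range.

ROBOT

A 7-joint arm with a two-finger parallel gripper is mounted at the origin on a cart in front of the work surface, level with it; the furniture and walls round the work are solid. World frame = base frame: x ahead of the robot, y to its left, z up, the work surface at z = 0. Lengths are in m, angles in rad, forces in N, time in s.
With the tool pointing down it reaches from about 0.4 to 0.875 m from the base axis. Payload 19.3 kg.
Tool frame: the origin (TCP) lies midway between the tips of the shut fingers; the grasp point (between the pads) lies 19 mm behind it; z points along the fingers, y is the line along which they close (so a half turn about z gives the same grasp; the last joint's range is limited). The gripper opens to 85 mm and grips with 20 to 120 N. Pads are 22 mm wide; open, the fingers measure 114 mm over their backs; the gripper's body (76 mm by 85 mm) begins 54 mm behind the grasp point. The pads swing forward as they close: fully open they stand 13 mm farther back than shut.
Start: joints at [-1.231, 0.521, -0.036, 1.599, 0.021, 1.021, -0.113], TCP at [0.249, 0.573, 0.231] pointing down, gripper open.
Joint ranges: [-2.91, 2.91], [-0.3, 2.13], [-1.5, 1.42], [0.17, 2.43], [-1.26, 4.41], [0.16, 1.93], [-2.52, 2.52]. Speed limits (rad/s): [1.89, 1.89, 2.39, 2.39, 3.01, 3.01, 3.01].

INTERFACE

Orientations are given as [roll, pitch, yaw] about the fixed x, y, z axes, in that order (R = Rz(yaw) Ry(pitch) Rx(roll)).
In Python, from workcell import * gives the robot as it stands. The module is installed in compiled form; this text tells all that it offers.
- The arm moves only by the tool play_rows, never from a script. Its argument "deltas" is a list of rows, each a list of 7 numbers: the shift along the tool's x, y, z in units of 500 mm (1.0 is 500 mm), then the turn, a rotation vector about the tool's x, y, z in units of 120 degrees (1.0 is 120 degrees), then the closure, from 0 (fully open) to 1 (shut). A call has 1 to 10 rows; each row is the pose to reach, as a shift and turn from the pose commanded when the call began, along the tool's axes at that moment; what a row does not reach only later rows make up. A row lasts 1/10 s, in which the tool goes at most 50 mm and 8.59 degrees, less where a joint would pass 70% of its speed; a pose out of reach is approached as far as the arm can. A call with a number of a shift or a turn outside -1 to 1 is refused whole. A call with a gripper value outside its range is refused whole. The fingers move at their own pace and stop on an object; "newtons" is the grip in N (left out, the last holds). Time passes only in rows, so rows that repeat a pose let the fingers close. It gives the time, the measured TCP pose, the force, the opening and the grip force at its end, in the units of the state.
- observe(): the state, without advancing time (a new reading comes with each control period).
- grab_frame(name): name is "scene" or "top" or "wrist"; returns the picture (400x640x3 uint8, red, green, blue); there is no depth.
- get_calibration(name): a dict with "fovy" (degrees; the focal length in pixels is half the picture's height over the tangent of half this angle, whatever the lens; pixels are square), "cx", "cy" (the principal point, pixels), "xyz" and "rotation" of the camera in the world. Camera axes: x right, y down, z forward; pixel columns grow to the right and rows downward; lengths in m; the calibration is good to about 2 mm. The wrist camera is an equidistant fisheye: a pixel r from the principal point sees the ray r / f radians off the axis. A picture is of the moment at which its call begins: read the wrist's pose just before it. get_calibration takes no time and is no camera call; for the wrist camera it gives the pose at the moment of the call.
- job_done(): hands the job in; it is judged then, once.
The state is a dict: "clock": time; "qpos": joint angles; "qd": joint speeds; "joint_efforts": joint torques, N m; "position": TCP position; "tool_rot": TCP orientation; "force": force on the tool from outside, world axes, zero at the start; "moment": the same for the moment, N m; "grip_width": finger opening in m; "finger_force": force on a finger pad.
Only numpy, scipy, OpenCV 4.12 (cv2) and the standard library are available. Lean on these libraries where they do the work, as an engineer would, in place of code of your own. Each camera call takes 0.05 s, during which the arm holds its last target. There are 200 camera calls.

## Working session

There is one attempt and no reset: what is moved stays moved. The work goes in short steps, Python scripts to look and compute and a tool call to move; the robot and the scene stay as the last step left them, time stands still between calls to the robot, and variables do not carry over. Pictures are saved under pics/ and viewed, at most 10 in all, crops included, and the job is handed in when it is done.

Besides the shell and the picture viewer there is one more tool, called after "Call:" as a command line: name --pt "numbers of a row" for each row, then --argument value for the rest. play_rows: Moves the arm, as the interface text tells. Its arguments: {"type":"object","properties":{"deltas":{"type":"array"},"newtons":{"type":"number"}},"required":["deltas"]}

```bash
mkdir -p pics
cat > h.py <<'E'
from workcell import *
import numpy as np, cv2
from scipy.spatial.transform import Rotation as R
def cal(n):
    c=get_calibration(n); c['f']=200/np.tan(np.radians(c['fovy'])/2); return c
def ray(c,u,v,fish=False):
    x=(u-c['cx'])/c['f']; y=(v-c['cy'])/c['f']
    if fish:
        t=np.hypot(x,y); s=np.sin(t)/t if t>1e-9 else 1; d=np.array([x*s,y*s,np.cos(t)])
    else: d=np.array([x,y,1.])
    M=np.array(c['rotation'])
    if M.shape!=(3,3): M=R.from_euler('xyz',M).as_matrix()
    d=M@d
    return np.array(c['xyz']),d/np.linalg.norm(d)
def plane(c,u,v,z,fish=False):
    o,d=ray(c,u,v,fish); return o+d*(z-o[2])/d[2]
def two(r1,r2):
    A=np.stack([r1[1],-r2[1]],1); s=np.linalg.lstsq(A,r2[0]-r1[0],rcond=None)[0]
    p,q=r1[0]+s[0]*r1[1],r2[0]+s[1]*r2[1]; return (p+q)/2,np.linalg.norm(p-q)
E
python3 - <<'E'
from h import *
for n in("scene","top","wrist"):
    c=cal(n); im=grab_frame(n); cv2.imwrite(f"pics/{n}0.png",im[:,:,::-1]); print(n,c)
s=observe();print(s)
E
```

```text
scene {'fovy': 51.97456278446148, 'cx': 317.92782181797804, 'cy': 201.90618405104482, 'xyz': array([ 0.15730808, -0.82040121,  0.9771802 ]), 'rotation': array([-2.29279436e+00,  1.42704590e-03, -4.88118310e-01]), 'f': np.float64(410.29190066158736)}
top {'fovy': 46.24557825363995, 'cx': 317.30816027851876, 'cy': 192.68863897387024, 'xyz': array([0.32295737, 0.00170059, 1.47981952]), 'rotation': array([-2.93893909e+00, -1.37125940e-03, -1.48787189e+00]), 'f': np.float64(468.377126881835)}
wrist {'fovy': 65.70646984690485, 'cx': 314.3182069844233, 'cy': 197.10326187606185, 'xyz': array([0.188851  , 0.60034974, 0.37381327]), 'rotation': array([2.87767677e+00, 1.45971468e-04, 1.16124025e+00]), 'f': np.float64(309.70691628693146)}
{'clock': 0.15, 'qpos': array([-1.23119163,  0.52186437, -0.03631189,  1.59985575,  0.02118039,
        1.02108247, -0.11280751]), 'qd': array([ 0.0020543 , -0.00281318, -0.00154231, -0.00179765, -0.00081886,
       -0.00111353,  0.00256219]), 'joint_efforts': array([ 2.03083517e-03, -9.27381992e+01,  1.98063679e+00, -3.70054328e+01,
        1.78619422e-02,  6.30364390e-03, -1.19886352e-05]), 'position': array([0.24895297, 0.57301733, 0.23087367]), 'tool_rot': array([-3.14076803e+00,  4.51932096e-05,  2.73174403e+00]), 'force': array([-0.30712609,  0.65023349, -0.5311607 ]), 'moment': array([0.01028161, 0.00405734, 0.03526579]), 'finger_force': 0.0, 'grip_width': 0.08590372611822554}
```

View pics/scene0.png

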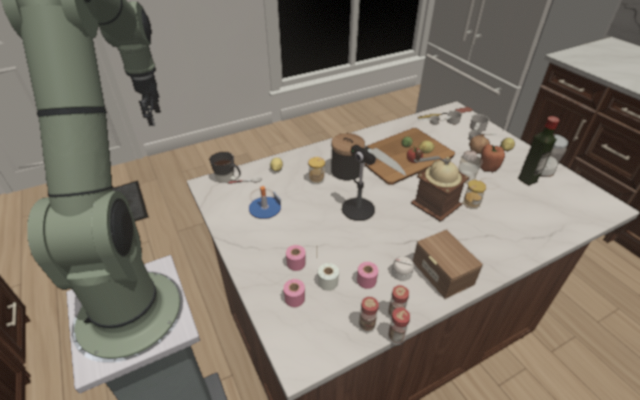

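View pics/top0.png

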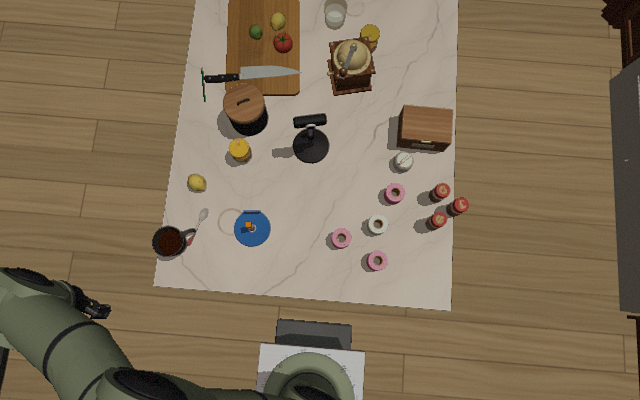

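The scene shows the holder at scene (264,207) / top (252,228), and the white roll at scene (328,276) / top (377,225) among three pink ones. The camera stand is at top (311,145), with its head at (310,120). Next I'll enlarge the details and measure.

Run:
```python
from h import *
t=cv2.imread("pics/top0.png"); s=cv2.imread("pics/scene0.png")
def crop(im,u,v,w,h): return cv2.resize(im[v:v+h,u:u+w],(400,300),interpolation=cv2.INTER_CUBIC)
a=np.hstack([crop(t,212,198,80,60),crop(t,337,195,80,60)])
b=np.hstack([crop(t,270,100,80,60),crop(s,320,130,120,90)])
cv2.imwrite("pics/comp0.png",np.vstack([a,b]))
ct=cal("top"); cs=cal("scene")
hsv=cv2.cvtColor(t,cv2.COLOR_BGR2HSV); hs=cv2.cvtColor(s,cv2.COLOR_BGR2HSV)
def cen(m,off=(0,0)):
    n,l,st,c=cv2.connectedComponentsWithStats(m); i=1+np.argmax(st[1:,4]); return c[i],st[i]
def reg(h,lo,hi,u,v,w,k):
    m=cv2.inRange(h,lo,hi); z=np.zeros_like(m); z[v:v+k,u:u+w]=m[v:v+k,u:u+w]; return z
m=reg(hsv,(100,120,40),(125,255,255),212,198,80,60); 
k=cv2.findContours(m,cv2.RETR_EXTERNAL,cv2.CHAIN_APPROX_NONE)[0]; k=max(k,key=cv2.contourArea)
(e,ax,an)=cv2.fitEllipse(k); print("base ell",e,ax,plane(ct,*e,0.008))
m=reg(hsv,(5,150,120),(22,255,255),212,198,80,60); c,st=cen(m); print("orange top",c,st)
m2=reg(hs,(3,150,100),(22,255,255),240,170,50,40); c2,st2=cen(m2); print("orange scene",c2,st2)
p=two(ray(ct,*c),ray(cs,*c2)); print(p)
m=reg(hsv,(0,30,20),(30,255,140),360,210,34,30); c,st=cen(m); print("bore",c,st,plane(ct,*c,.055),plane(ct,*c,.03))
for uv in [(310,120),(310,114),(310,126)]:
  print(plane(ct,*uv,.235))
print("stand",plane(ct,311,145,0.01))
```

```text
base ell (251.54180908203125, 228.54562377929688) (33.30842971801758, 35.252323150634766) [0.49205133 0.22211901 0.008     ]
orange top [248. 224.] [246 222   5   5  25]
orange scene [262.5 189. ] [262 188   2   3   4]
(array([0.49575267, 0.22271082, 0.08512412]), np.float64(0.0003589551187437088))
bore [367.51677852 228.73154362] [361 218  22  19 149] [ 0.51551209 -0.13830824  0.055     ] [ 0.51889067 -0.14076485  0.03      ]
[0.78355181 0.05882228 0.235     ]
[0.80126652 0.06035067 0.235     ]
[0.76593317 0.05730218 0.235     ]
stand [0.78113418 0.05847143 0.01      ]
```

View pics/comp0.png

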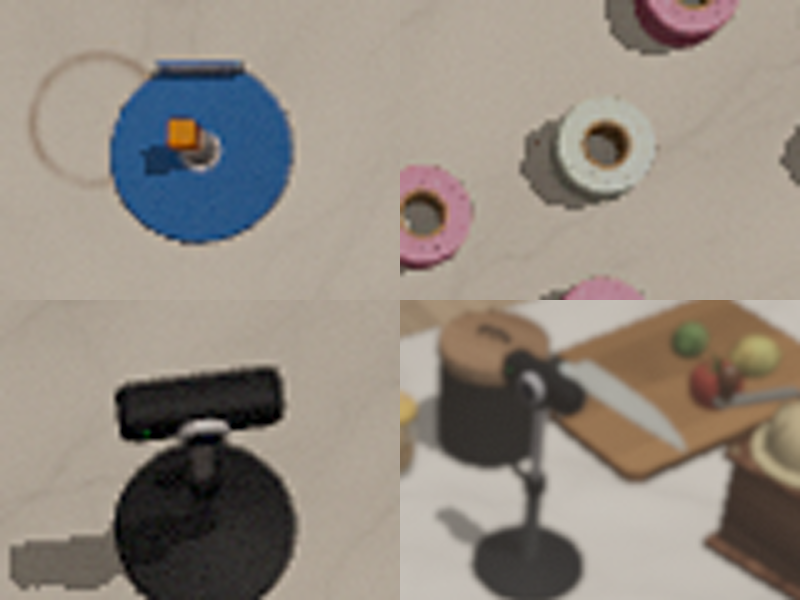

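The composite shows the roll's end circle at top (378.4,224.4) and the tear bar on the image-up side of the base at (252,211.6). The lens ring is at top (311,126) and scene (360.5,155.5). The camera's front edge runs from top (294,128) to (326.6,122.4). I'll measure all of these.

Run:
```python
from h import *
ct=cal("top"); cs=cal("scene")
print("roll top",plane(ct,378.4,224.4,.055))
print("lens",two(ray(ct,311,126),ray(cs,360.5,155.5)))
a=plane(ct,294,128,.23);b=plane(ct,326.6,122.4,.23);d=a-b;print("cam",a,b,np.linalg.norm(d),"yaw",np.degrees(np.arctan2(-d[0],d[1])))
a=plane(ct,212+157/5,198+67/5,.037);b=plane(ct,212+243/5,198+67/5,.037);d=a-b;print("bar",(a+b)/2,np.linalg.norm(d),np.degrees(np.arctan2(-d[0],d[1])))
print("otop",plane(ct,248.4,224.6,.097))
# deltas to hover above roll
s=observe(); T=R.from_euler('xyz',s['tool_rot']); G=R.from_euler('xyz',[np.pi,0,np.pi])
print("rot/120",(T.inv()*G).as_rotvec(degrees=True)/120,"x500",T.inv().apply(plane(ct,378.4,224.4,.055)*[1,1,0]+[0,0,.2]-s['position'])/.5)
```

```text
roll top [ 0.53159413 -0.17072138  0.055     ]
lens (array([0.76792786, 0.05347128, 0.23743899]), np.float64(0.0053267710942498485))
cam [0.75810025 0.101718   0.23      ] [0.78220278 0.01194247 0.23      ] 0.09295470820362833 yaw 15.028128362635861
bar [0.54226984 0.22231632 0.037     ] 0.053629864673849705 4.76411933445326
otop [0.49276866 0.21940138 0.097     ]
rot/120 [-3.92625859e-04 -5.94097662e-05 -1.95688299e-01] x500 [-1.11117936 -1.13898659  0.06273683]
```

Call:
play_rows --pt "-0.07 -0.071 0.004 0 0 -0.05 0" --pt "-0.14 -0.142 0.008 0 0 -0.1 0" --pt "-0.21 -0.213 0.012 0 0 -0.15 0" --pt "-0.28 -0.285 0.016 0 0 -0.196 0" --pt "-0.35 -0.356 0.02 0 0 -0.196 0" --pt "-0.42 -0.427 0.024 0 0 -0.196 0" --pt "-0.49 -0.498 0.028 0 0 -0.196 0" --pt "-0.56 -0.57 0.03 0 0 -0.196 0" --pt "-0.63 -0.641 0.03 0 0 -0.196 0" --pt "-0.7 -0.712 0.03 0 0 -0.196 0"

```text
clock: 1.15
position: [0.4285, 0.1053, 0.2164]
tool_rot: [3.141, 0.0, -3.141]
force: [1.4, 1.3, 0.0]
grip_width: 0.0852
finger_force: 0.0
```

```bash
cat > d.py <<'E'
from h import *
import sys
# usage: d.py x y z yawdeg -> deltas to pose (tool down) from current commanded ~ measured
x,y,z,w=map(float,sys.argv[1:5])
s=observe(); T=R.from_euler('xyz',s['tool_rot']); G=R.from_euler('xyz',[np.pi,0,np.radians(w)])
print("t",s['clock'],"pos",s['position'].round(4),"rot",s['tool_rot'].round(4),"q",s['qpos'].round(2))
print("rot/120",((T.inv()*G).as_rotvec(degrees=True)/120).round(4),"x500",(T.inv().apply(np.array([x,y,z])-s['position'])/.5).round(4))
E
python3 d.py 0.5316 -.1707 .2 180
```

```text
t 1.15 pos [0.4285 0.1053 0.2164] rot [ 3.1415e+00  3.0000e-04 -3.1408e+00] q [-0.39  0.25  0.02  2.08 -0.01  0.81  1.2 ]
rot/120 [0.0001 0.0001 0.0004] x500 [-0.2058 -0.5521  0.0328]
```

Call:
play_rows --pt "-0.034 -0.092 0.005 0 0 0 0" --pt "-0.068 -0.184 0.01 0 0 0 0" --pt "-0.102 -0.276 0.015 0 0 0 0" --pt "-0.136 -0.368 0.02 0 0 0 0" --pt "-0.17 -0.46 0.026 0 0 0 0" --pt "-0.206 -0.552 0.033 0 0 0 0" --pt "-0.206 -0.552 0.033 0 0 0 0" --pt "-0.206 -0.552 0.033 0 0 0 0" --pt "-0.206 -0.552 0.033 0 0 0 0"

```text
clock: 2.05
position: [0.5312, -0.1678, 0.1996]
tool_rot: [3.141, -0.0, -3.14]
force: [0.3, 1.3, -0.5]
grip_width: 0.0855
finger_force: 0.0
```

```bash
python3 d.py 0.5316 -.1707 .2 180
python3 - <<'E'
from h import *
c=cal("wrist"); im=grab_frame("wrist")[:,:,::-1]; cv2.imwrite("pics/w1.png",im)
h=cv2.cvtColor(np.ascontiguousarray(im),cv2.COLOR_BGR2HSV)
def proj(p):
    M=np.array(c['rotation']); M=M if M.shape==(3,3) else R.from_euler('xyz',M).as_matrix()
    q=M.T@(np.array(p)-c['xyz']); t=np.arctan2(np.hypot(q[0],q[1]),q[2]); f=c['f']*t/np.hypot(q[0],q[1]); return c['cx']+f*q[0],c['cy']+f*q[1]
print("pred",proj([.5316,-.1707,.055]))
E
```

```text
t 2.05 pos [ 0.5312 -0.1678  0.1996] rot [ 3.1411e+00 -5.0000e-04 -3.1400e+00] q [ 0.1   0.45  0.13  1.82 -0.07  0.87  1.84]
rot/120 [ 0.0002 -0.0002  0.0007] x500 [-0.0008 -0.0059 -0.0007]
pred (np.float64(309.87598632057507), np.float64(185.19784123843962))
```

View pics/w1.png

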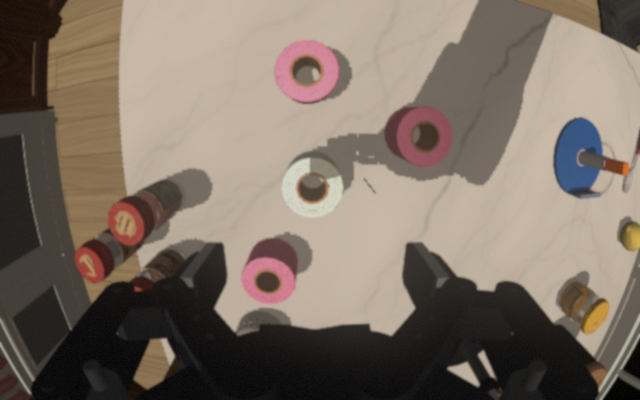

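The wrist view shows the white roll at (312.5,187), against a predicted (310,185). The neighbouring pink rolls are clear of the fingers. I'll refine the position and go down.

```bash
python3 - <<'E'
from h import *
c=cal("wrist"); print(plane(c,312.5,186.5,.055,True))
E
python3 d.py 0.532 -.172 .022 180
```

```text
[ 0.53305881 -0.16795552  0.055     ]
t 2.1 pos [ 0.5313 -0.1675  0.1998] rot [ 3.1411e+00 -2.0000e-04 -3.1395e+00] q [ 0.1   0.45  0.13  1.82 -0.07  0.87  1.84]
rot/120 [ 0.0002 -0.0001  0.001 ] x500 [-0.0015 -0.0091  0.3557]
```

Call:
play_rows --pt "-0.002 -0.003 0.06 0 0 0 0" --pt "-0.002 -0.003 0.12 0 0 0 0" --pt "-0.002 -0.003 0.19 0 0 0 0" --pt "-0.002 -0.003 0.26 0 0 0 0" --pt "-0.002 -0.003 0.32 0 0 0 0" --pt "-0.002 -0.003 0.355 0 0 0 0" --pt "-0.002 -0.003 0.355 0 0 0 0" --pt "-0.002 -0.003 0.355 0 0 0 0.5" --pt "-0.002 -0.003 0.355 0 0 0 0.6" --pt "-0.002 -0.003 0.355 0 0 0 0.7" --newtons 40

```text
clock: 3.1
position: [0.5331, -0.17, 0.0241]
tool_rot: [-3.141, 0.002, -3.141]
force: [-2.6, 2.3, 8.9]
grip_width: 0.0599
finger_force: 41.3
```

Call:
play_rows --pt "0 0 0 0 0 0 0.8" --pt "0 0 0 0 0 0 0.8" --pt "0 0 0 0 0 0 0.8"

```text
clock: 3.4
position: [0.5332, -0.17, 0.0241]
tool_rot: [-3.141, 0.002, -3.141]
force: [-2.1, 1.7, 8.1]
grip_width: 0.0596
finger_force: 41.3
```

```bash
python3 d.py 0.5 .0 .2 180
python3 - <<'E'
from h import *
c=cal("wrist"); im=grab_frame("wrist")[:,:,::-1]; cv2.imwrite("pics/w2.png",im[60:360,120:520])
E
```

```text
t 3.4 pos [ 0.5332 -0.17    0.0241] rot [-3.1414e+00  2.1000e-03 -3.1407e+00] q [ 0.15  0.72  0.08  1.91 -0.11  0.51  1.87]
rot/120 [-0.0001  0.001   0.0004] x500 [ 0.0652  0.34   -0.352 ]
```

View pics/w2.png

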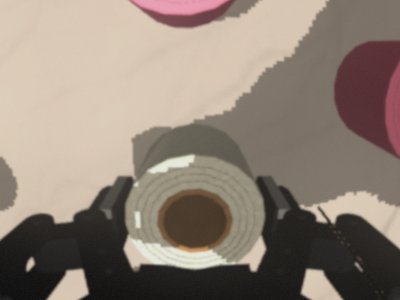

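The wrist crop shows the roll gripped upright between the pads, with the bore centre at wrist (316,280). Next I'll lift and carry it to just beside the holder.

Run:
```python
from h import *
c=cal("wrist"); print(plane(c,315.5,280,.055,True), observe()['position'])
```

```text
[ 0.53345456 -0.1684625   0.055     ] [ 0.53315593 -0.16999295  0.02407744]
```

Call:
play_rows --pt "0 0 -0.04 0 0 0 0.8" --pt "0 0 -0.11 0 0 0 0.8" --pt "0 0 -0.19 0 0 0 0.8" --pt "0 0 -0.26 0 0 0 0.8" --pt "0.02 0.08 -0.264 0 0 0 0.8" --pt "0.04 0.17 -0.264 0 0 0 0.8" --pt "0.05 0.26 -0.264 0 0 0 0.8" --pt "0.07 0.35 -0.264 0 0 0 0.8" --pt "0.08 0.44 -0.264 0 0 0 0.8" --pt "0.082 0.53 -0.264 0 0 0 0.8"

```text
clock: 4.45
position: [0.4907, 0.0967, 0.1557]
tool_rot: [3.141, 0.002, -3.141]
force: [0.5, -0.1, -1.8]
grip_width: 0.0597
finger_force: 43.7
```

Call:
play_rows --pt "0 0.03 0 0 0 0 0.8" --pt "0 0.05 0 0 0 0 0.8" --pt "0 0.05 0 0 0 0 0.8" --pt "0 0.05 0 0 0 0 0.8"

```text
clock: 4.85
position: [0.4914, 0.1184, 0.1546]
tool_rot: [-3.141, 0.0, 3.141]
force: [-1.0, 1.0, -0.7]
grip_width: 0.0595
finger_force: 43.7
```

```bash
python3 d.py 0.492 .222 .155 180
python3 - <<'E'
from h import *
c=cal("wrist"); im=grab_frame("wrist")[:,:,::-1]; cv2.imwrite("pics/w3.png",im)
E
```

```text
t 4.85 pos [0.4914 0.1184 0.1546] rot [-3.1411e+00  3.0000e-04  3.1408e+00] q [-0.43  0.44  0.1   1.99 -0.06  0.71  1.28]
rot/120 [-0.0002  0.0002 -0.0004] x500 [-0.0011  0.2072 -0.0009]
```

View pics/w3.png

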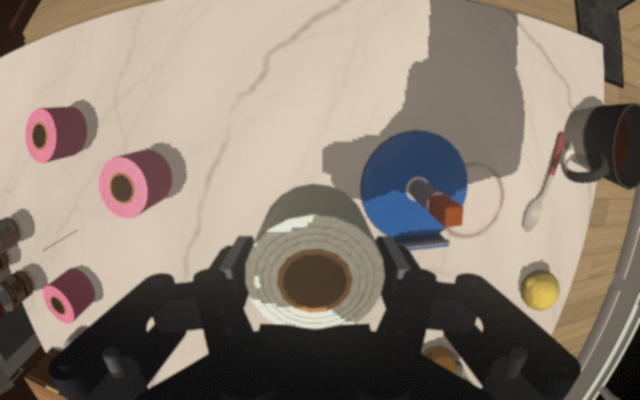

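The view shows the holder at (414,186), its orange top near (447,213), the tear bar from (397,241) to (448,242), and the held roll's bore at (315,281). I'll measure it.

Run:
```python
from h import *
c=cal("wrist"); im=cv2.imread("pics/w3.png"); h=cv2.cvtColor(im,cv2.COLOR_BGR2HSV)
m=cv2.inRange(h,(2,150,90),(20,255,255)); m[:,:410]=0; m[:,480:]=0; m[:180]=0; m[240:]=0
k=max(cv2.findContours(m,0,2)[0],key=cv2.contourArea); print(k[:,0].tolist())
m=cv2.inRange(h,(100,120,30),(125,255,255)); m[236:]=0
k=max(cv2.findContours(m,0,1)[0],key=cv2.contourArea)[:,0]
k=np.array([p for p in k if p[1]<225])
P=np.array([plane(c,*p,.008,True)[:2] for p in k.astype(float)])
# circle fit
A=np.c_[2*P,np.ones(len(P))]; s=np.linalg.lstsq(A,(P**2).sum(1),rcond=None)[0]; print("base",s[:2],np.sqrt(s[2]+s[:2]@s[:2]))
for u,v in [(397,241),(448,242),(392,237),(446,233)]: print("bar",plane(c,u,v,.037,True))
print("held bore",plane(c,315,281,.186,True))
g=cv2.resize(im[170:260,380:480],(800,720),interpolation=cv2.INTER_NEAREST)[:600]; cv2.imwrite("pics/w3c.png",g)
```

```text
[[450, 205], [450, 206], [449, 207], [448, 206], [447, 206], [446, 207], [445, 207], [445, 209], [444, 210], [444, 212], [445, 213], [444, 214], [444, 220], [443, 221], [444, 222], [444, 224], [445, 224], [446, 225], [449, 225], [450, 224], [458, 224], [459, 223], [460, 223], [460, 215], [461, 214], [461, 208], [460, 207], [459, 207], [458, 206], [457, 206], [456, 205], [455, 206], [451, 206]]
base [0.48966015 0.22115321] 0.04389928575013797
bar [0.53897824 0.19673785 0.037     ]
bar [0.54198854 0.25016576 0.037     ]
bar [0.53478252 0.19147917 0.037     ]
bar [0.53235934 0.24645277 0.037     ]
held bore [0.49190288 0.1195691  0.186     ]
```

View pics/w3c.png

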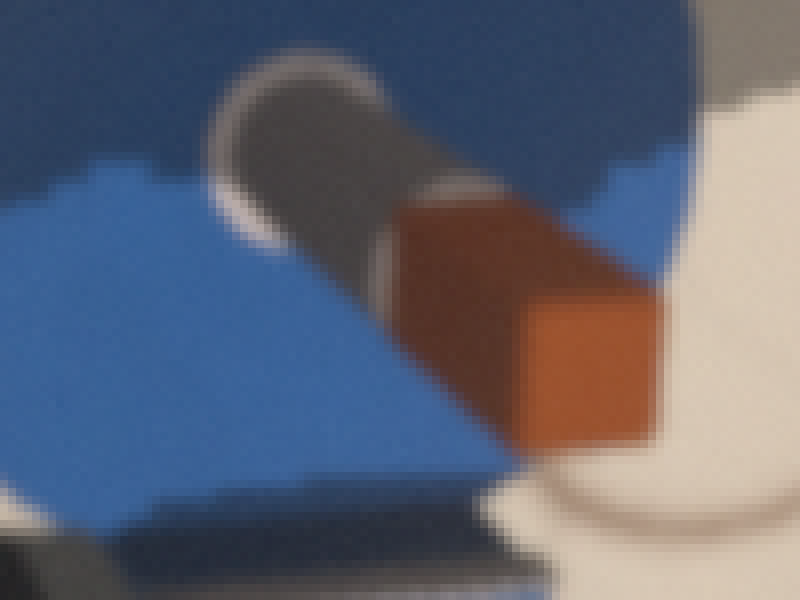

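The crop shows the orange top face with corners at about (445.6,207.2), (462.9,206.5), (462.1,225) and (445,226.2).

Run:
```python
from h import *
c=cal("wrist"); 
q=[np.array(p)/8+[379.5,169.5] for p in [(525,298),(663,292),(657,440),(520,450)]]
P=[plane(c,*p,.097,True) for p in q]; print(np.array(P),"ctr",np.mean(P,0))
for i,j in [(0,1),(3,2),(0,3),(1,2)]:
    d=P[j]-P[i]; print(np.linalg.norm(d),np.degrees(np.arctan2(d[1],d[0])))
print("held", plane(c,315,281,.186,True)-observe()['position'])
```

```text
[[0.48737243 0.21360997 0.097     ]
 [0.48694952 0.2279689  0.097     ]
 [0.50142639 0.22954819 0.097     ]
 [0.50199642 0.21505986 0.097     ]] ctr [0.49443619 0.22154673 0.097     ]
0.014365160283540374 91.68703744942981
0.014499544958976589 92.2531103902173
0.014695690551420016 5.662050942477364
0.01456275596241442 6.225804390542216
held [0.00053719 0.00136558 0.03150006]
```

Call:
play_rows --pt "-0.005 0.07 0 0 0 0 0.8" --pt "-0.005 0.14 0 0 0 0 0.8" --pt "-0.005 0.19 0 0 0 0 0.8" --pt "-0.005 0.205 0.02 0 0 0 0.8" --pt "-0.005 0.205 0.04 0 0 0 0.8" --pt "-0.005 0.205 0.05 0 0 0 0.8" --pt "-0.005 0.205 0.05 0 0 0 0.8" --pt "-0.005 0.205 0.05 0 0 0 0.8" --pt "-0.005 0.205 0.05 0 0 0 0.8"

```text
clock: 5.8
position: [0.4939, 0.2217, 0.1296]
tool_rot: [3.141, 0.0, 3.141]
force: [0.1, 0.1, -1.1]
grip_width: 0.0598
finger_force: 43.8
```

```bash
python3 d.py 0.4939 .2205 .104 180
```

```text
t 5.8 pos [0.4939 0.2217 0.1296] rot [3.1415e+00 4.0000e-04 3.1414e+00] q [-0.59  0.53  0.09  1.92 -0.07  0.7   1.1 ]
rot/120 [ 0.      0.0002 -0.0001] x500 [ 0.0001 -0.0025  0.0513]
```

Call:
play_rows --pt "0 -0.002 0.006 0 0 0 0.8" --pt "0 -0.002 0.014 0 0 0 0.8" --pt "0 -0.002 0.022 0 0 0 0.8" --pt "0 -0.002 0.03 0 0 0 0.8" --pt "0 -0.002 0.038 0 0 0 0.8" --pt "0 -0.002 0.046 0 0 0 0.8" --pt "0 -0.002 0.052 0 0 0 0.8" --pt "0 -0.002 0.052 0 0 0 0.8"

```text
clock: 6.6
position: [0.4934, 0.2212, 0.1029]
tool_rot: [-3.141, -0.001, -3.141]
force: [-0.9, -0.3, -1.1]
grip_width: 0.0596
finger_force: 43.8
```

Call:
play_rows --pt "0 0 0.014 0 0 0 0.8" --pt "0 0 0.028 0 0 0 0.8" --pt "0 0 0.042 0 0 0 0.8" --pt "0 0 0.056 0 0 0 0.8" --pt "0 0 0.07 0 0 0 0.8" --pt "0 0 0.084 0 0 0 0.8" --pt "0 0 0.098 0 0 0 0.8" --pt "0 0 0.112 0 0 0 0.8" --pt "0 0 0.124 0 0 0 0.8" --pt "0 0 0.13 0 0 0 0.8"

```text
clock: 7.6
position: [0.4934, 0.2212, 0.0376]
tool_rot: [-3.141, -0.001, -3.141]
force: [-0.1, -0.5, -1.1]
grip_width: 0.0594
finger_force: 43.8
```

Call:
play_rows --pt "0 0 0.004 0 0 0 0.8" --pt "0 0 0.008 0 0 0 0.8" --pt "0 0 0.01 0 0 0 0.8" --pt "0 0 0.01 0 0 0 0.8"

```text
clock: 8.0
position: [0.4936, 0.2213, 0.0333]
tool_rot: [3.142, 0.0, -3.141]
force: [0.1, -0.0, -0.1]
grip_width: 0.0594
finger_force: 43.8
```

Call:
play_rows --pt "0 0 0.002 0 0 0 0.3" --pt "0 0 0.002 0 0 0 0.1" --pt "0 0 0.002 0 0 0 0" --pt "0 0 0.002 0 0 0 0" --pt "0 0 -0.03 0 0 0 0" --pt "0 0 -0.08 0 0 0 0" --pt "0 0 -0.14 0 0 0 0" --pt "0.02 0 -0.2 0 0 0 0" --pt "0.06 0 -0.25 0 0 0 0" --pt "0.1 0 -0.28 0 0 0 0"

```text
clock: 9.0
position: [0.4435, 0.2214, 0.175]
tool_rot: [3.14, 0.002, -3.141]
force: [0.4, 1.1, 0.7]
grip_width: 0.0855
finger_force: 0.0
```

Call:
play_rows --pt "0 -0.03 -0.05 0 0 0 0" --pt "0 -0.08 -0.12 0 -0.06 0 0" --pt "0 -0.14 -0.18 0 -0.12 0 0" --pt "-0.01 -0.2 -0.24 0 -0.18 0 0" --pt "-0.01 -0.26 -0.25 0 -0.24 0 0" --pt "-0.01 -0.32 -0.25 0 -0.3 0 0" --pt "-0.01 -0.32 -0.25 0 -0.36 0 0" --pt "-0.01 -0.32 -0.25 0 -0.417 0 0" --pt "-0.01 -0.32 -0.25 0 -0.417 0 0" --pt "-0.01 -0.32 -0.25 0 -0.417 0 0"

```text
clock: 10.0
position: [0.4646, 0.0567, 0.3215]
tool_rot: [-3.136, 0.709, 3.118]
force: [0.7, -1.1, 0.5]
grip_width: 0.0855
finger_force: 0.0
```

Call:
play_rows --pt "0 0 0 0 0 0 0" --pt "0 0 0 0 0 0 0"

```text
clock: 10.2
position: [0.4645, 0.0559, 0.321]
tool_rot: [-3.136, 0.707, 3.116]
force: [0.2, 0.2, -0.4]
grip_width: 0.0854
finger_force: 0.0
```

Run:
```python
from h import *
s=observe();print(s['qd'].round(3));c=cal("wrist");im=grab_frame("wrist")[:,:,::-1]
cv2.imwrite("pics/w4.png",im)
t=grab_frame("top")[:,:,::-1];cv2.imwrite("pics/t4.png",t)
import pickle; pickle.dump(c,open("c4.pkl","wb")); print(c['xyz'],c['rotation'])
im=np.ascontiguousarray(im)
cv2.imwrite("pics/w4c.png",np.hstack([cv2.resize(im[170:370,180:450],(540,400)),cv2.resize(t[200:260,220:280],(250,400))]))
```

```text
[-0.06   0.005  0.032 -0.005 -0.002  0.001  0.004]
[0.32223171 0.06120162 0.38699869] [2.170886   0.00346355 1.54201941]
```

View pics/w4c.png

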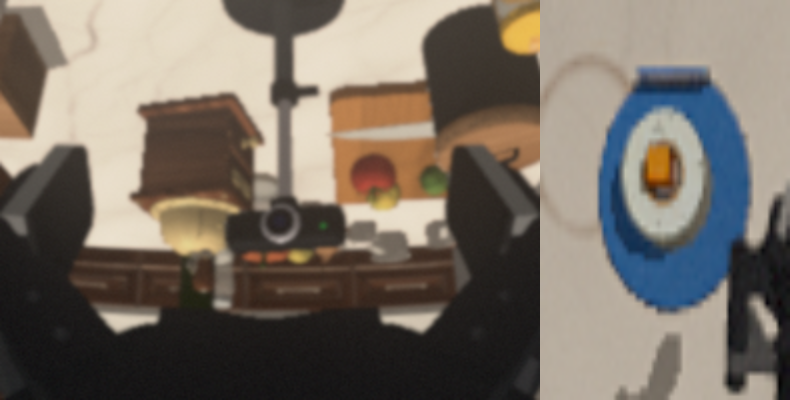

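The left panel, upside down, shows the camera body from wrist (293.5,285) to (353,282.5) with the lens centre at (320.5,281). The right panel shows the roll seated around the spindle, with the orange top free.

Run:
```python
from h import *
import pickle
c=pickle.load(open("c4.pkl","rb")); ct=cal("top"); cs=cal("scene")
w=ray(c,320.5,281,True); s=ray(cs,360.5,155.5); t=ray(ct,311,126)
print("w+s",two(w,s)); print("w+t",two(w,t)); 
# wrist ray at x of lens
for x in (.765,.768,.771,.775): print(x,w[0]+w[1]*(x-w[0][0])/w[1][0])
# body top-face corners from composite top crop (z = lens z+.016)
for z in (.245,.25):
    q=[(117,395-300),(283,370-300),(283,412-300),(120,440-300)]
    P=[plane(ct,270+u/5-.5,100+v/5-.5,z) for u,v in q]; M=np.mean(P,0)
    print(z,np.round(P,4).tolist(),"mid",M,"w",np.linalg.norm(P[0]-P[1]),"d",np.linalg.norm(P[0]-P[3]))
    for i,j in((0,1),(3,2)):
        d=P[i]-P[j]; print(np.degrees(np.arctan2(-d[0],d[1])))
# contour based body angle
im=cv2.imread("pics/t4.png"); g=im.max(2); m=((g<60)*255).astype(np.uint8); m[:, :285]=0;m[:,335:]=0;m[:105]=0;m[127:]=0
k=max(cv2.findContours(m,0,1)[0],key=cv2.contourArea); print(cv2.minAreaRect(k))
```

```text
w+s (array([0.77375051, 0.05738924, 0.23332374]), np.float64(0.0012368055144119823))
w+t (array([0.76612654, 0.05582945, 0.23527943]), np.float64(0.0026473402202283314))
0.765 [0.765      0.05716146 0.23574513]
0.768 [0.768      0.05713409 0.2347203 ]
0.771 [0.771      0.05710671 0.23369547]
0.775 [0.775      0.05707022 0.23232904]
0.245 [[0.7803, 0.1061, 0.245], [0.8026, 0.0153, 0.245], [0.778, 0.0133, 0.245], [0.7542, 0.102, 0.245]] mid [0.77878797 0.05919151 0.245     ] w 0.09358495393469762 d 0.026381982138226696
13.825515014158126
15.03089264588251
0.25 [[0.7784, 0.1057, 0.25], [0.8007, 0.0152, 0.25], [0.7762, 0.0133, 0.25], [0.7525, 0.1016, 0.25]] mid [0.77694223 0.05895872 0.25      ] w 0.09320601210529358 d 0.026275156883157024
13.825515014158094
15.03089264588253
((309.1548156738281, 120.16751861572266), (11.043292999267578, 32.20366668701172), 85.91438293457031)
```

```bash
python3 - <<'E'
from h import *
ct=cal("top"); B=[];F=[]
for f in("top0","t4"):
    g=cv2.imread(f"pics/{f}.png").max(2).astype(float)
    for u in range(295,325):
        col=g[108:122,u]; i=np.where((col[:-1]>80)&(col[1:]<=80))[0]
        if len(i): i=i[0]; B.append(plane(ct,u,108+i+(col[i]-80)/(col[i]-col[i+1]),.25))
        if u<303 or u>318:
            col=g[120:134,u]; i=np.where((col[:-1]<=80)&(col[1:]>80))[0]
            if len(i): i=i[0]; F.append(plane(ct,u,120+i+(80-col[i])/(col[i+1]-col[i]),.25))
for P in(np.array(B),np.array(F)):
    k=np.polyfit(P[:,1],P[:,0],1); r=P[:,0]-np.polyval(k,P[:,1]); print(len(P),"yaw",np.degrees(np.arctan(-k[0])),"x at y=.059",np.polyval(k,.059),r.std())
E
python3 d.py 0.4944 .2215 .17 184
```

```text
60 yaw 12.145950827709846 x at y=.059 0.7934173640935286 0.0003044787470442547
28 yaw 12.012160919663648 x at y=.059 0.7596202663398862 0.0005193862467023437
t 10.3 pos [0.4645 0.0571 0.3209] rot [-3.136   0.7064  3.1188] q [-0.15 -0.11 -0.3   2.4   0.95  0.34  0.27]
rot/120 [-0.0182  0.3369 -0.0433] x500 [0.1562 0.3316 0.2617]
```

Call:
play_rows --pt "0.02 0.06 0.02 -0.003 0.06 -0.007 0" --pt "0.05 0.12 0.05 -0.006 0.12 -0.014 0" --pt "0.08 0.18 0.1 -0.009 0.18 -0.021 0" --pt "0.1 0.24 0.15 -0.012 0.24 -0.028 0" --pt "0.13 0.3 0.2 -0.015 0.3 -0.036 0" --pt "0.156 0.332 0.24 -0.018 0.337 -0.043 0" --pt "0.156 0.332 0.262 -0.018 0.337 -0.043 0" --pt "0.156 0.332 0.262 -0.018 0.337 -0.043 0" --pt "0.156 0.332 0.262 -0.018 0.337 -0.043 0" --pt "0.156 0.332 0.262 -0.018 0.337 -0.043 0"

```text
clock: 11.3
position: [0.4946, 0.2214, 0.1714]
tool_rot: [-3.141, 0.003, -3.073]
force: [1.0, 0.3, 0.1]
grip_width: 0.0852
finger_force: 0.0
```

```bash
python3 d.py 0.4944 .2215 .068 184
python3 - <<'E'
from h import *
c=cal("wrist");im=np.ascontiguousarray(grab_frame("wrist")[:,:,::-1]);cv2.imwrite("pics/w5.png",im)
h=cv2.cvtColor(im,cv2.COLOR_BGR2HSV)
m=cv2.inRange(h,(2,150,130),(20,255,255)); m[:,:260]=0; m[:,380:]=0; m[:120]=0; m[330:]=0
k=max(cv2.findContours(m,0,1)[0],key=cv2.contourArea); r=cv2.minAreaRect(k);print(r,plane(c,*r[0],.097,True))
B=cv2.boxPoints(r); P=np.array([plane(c,*p,.097,True) for p in B.astype(float)])
for i in range(4):
    d=P[(i+1)%4]-P[i]; print(np.linalg.norm(d).round(4),np.degrees(np.arctan2(d[1],d[0])).round(1))
E
```

```text
t 11.3 pos [0.4946 0.2214 0.1714] rot [-3.1411e+00  2.8000e-03 -3.0726e+00] q [-0.27  0.48 -0.35  1.87  0.22  0.83  0.91]
rot/120 [-0.0002  0.0014 -0.0004] x500 [0.001  0.0004 0.2067]
((314.5, 206.0), (16.0, 19.0), 90.0) [0.49477917 0.22259941 0.097     ]
0.0138 94.0
0.0123 4.5
0.014 -86.0
0.0123 -176.5
```

View pics/w5.png

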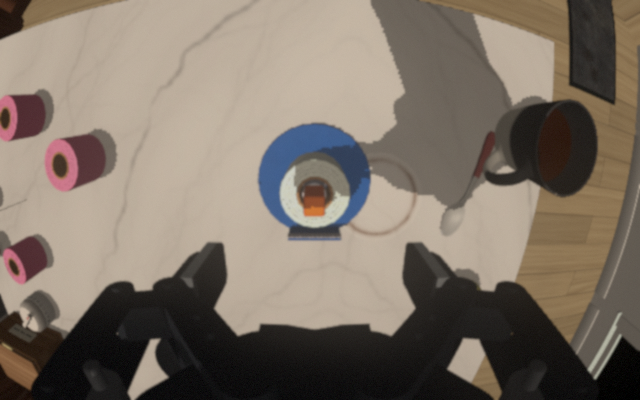

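The wrist view shows the roll seated on the base, the orange top at (314,207) and the bar level, so the tool is aligned with the holder. Now I'll go down and grip.

Call:
play_rows --pt "0.001 0.001 0.05 0 0 0 0" --pt "0.001 0.001 0.1 0 0 0 0" --pt "0.001 0.001 0.15 0 0 0 0" --pt "0.001 0.001 0.19 0 0 0 0" --pt "0.001 0.001 0.206 0 0 0 0" --pt "0.001 0.001 0.206 0 0 0 0" --pt "0.001 0.001 0.206 0 0 0 0.4" --pt "0.001 0.001 0.206 0 0 0 0.7" --pt "0.001 0.001 0.206 0 0 0 0.9" --pt "0.001 0.001 0.206 0 0 0 1" --newtons 90

```text
clock: 12.35
position: [0.4946, 0.2219, 0.0676]
tool_rot: [-3.142, 0.001, -3.073]
force: [-0.1, -0.2, 0.6]
grip_width: 0.0282
finger_force: 0.0
```

Call:
play_rows --pt "0 0 0 0 0 0 1" --pt "0 0 0 0 0 0 1" --pt "0 0 0 0 0 0 1" --pt "0 0 0 0 0 0 1"

```text
clock: 12.75
position: [0.4946, 0.2215, 0.0673]
tool_rot: [-3.141, 0.001, -3.074]
force: [-0.7, -4.0, 6.3]
grip_width: 0.0148
finger_force: 88.4
```

```bash
python3 d.py 0.5644 .0149 .269 192.1
```

```text
t 12.75 pos [0.4946 0.2215 0.0673] rot [-3.1409e+00  8.0000e-04 -3.0735e+00] q [-0.32  0.64 -0.29  1.93  0.3   0.61  0.83]
rot/120 [-0.0004  0.0004 -0.0683] x500 [-0.1116 -0.4219 -0.4031]
```

Call:
play_rows --pt "0 0 -0.01 0 0 0 1" --pt "0 0 -0.04 0 0 0 1" --pt "0 0 -0.09 0 0 0 1" --pt "0 0 -0.15 0 0 0 1" --pt "0 0 -0.21 0 0 0 1" --pt "0 0 -0.27 0 0 0 1" --pt "0 0 -0.32 0 0 0 1" --pt "0 0 -0.36 0 0 0 1" --pt "0 0 -0.39 0 0 0 1" --pt "0 0 -0.401 0 0 0 1"

```text
clock: 13.75
position: [0.4943, 0.2221, 0.2688]
tool_rot: [3.141, 0.002, -3.073]
force: [-0.2, 0.5, -6.9]
grip_width: 0.0147
finger_force: 88.5
```

Call:
play_rows --pt "-0.005 -0.02 0 0 0 -0.005 1" --pt "-0.015 -0.06 0 0 0 -0.01 1" --pt "-0.03 -0.12 0 0 0 -0.02 1" --pt "-0.05 -0.18 0 0 0 -0.03 1" --pt "-0.065 -0.24 0 0 0 -0.04 1" --pt "-0.08 -0.3 0 0 0 -0.05 1" --pt "-0.095 -0.35 0 0 0 -0.06 1" --pt "-0.105 -0.39 0 0 0 -0.068 1" --pt "-0.11 -0.415 0 0 0 -0.068 1" --pt "-0.112 -0.422 0 0 0 -0.068 1"

```text
clock: 14.75
position: [0.5644, 0.014, 0.267]
tool_rot: [-3.141, -0.001, -2.933]
force: [-0.6, 0.4, -6.7]
grip_width: 0.0143
finger_force: 88.4
```

Call:
play_rows --pt "0 0 0 0 0 0 1" --pt "0 0 0 0 0 0 1" --pt "0 0 0 0 0 0 1" --pt "0 0 0 0 0 0 1" --pt "0 0 0 0 0 0 1"

```text
clock: 15.25
position: [0.5645, 0.0156, 0.2677]
tool_rot: [-3.141, 0.001, -2.93]
force: [0.0, 0.5, -6.8]
grip_width: 0.0146
finger_force: 88.4
```

```bash
python3 d.py 0.5644 .0149 .268 192.1
python3 - <<'E'
from h import *
def crop(n,u,v,w,k):
    im=np.ascontiguousarray(grab_frame(n)[:,:,::-1]); cv2.imwrite(f"pics/{n}6.png",im); return cv2.resize(im[v:v+k,u:u+w],(400,400*k//w),interpolation=cv2.INTER_CUBIC)
cv2.imwrite("pics/end.png",np.hstack([crop("scene",250,100,160,160),crop("top",240,95,130,130)]))
crop("wrist",0,0,640,400)
E
```

```text
t 15.25 pos [0.5645 0.0156 0.2677] rot [-3.1412e+00  5.0000e-04 -2.9302e+00] q [ 0.11  0.4  -0.33  1.71  0.15  1.05  1.52]
rot/120 [-0.0002  0.0003  0.0001] x500 [ 0.0005 -0.0014 -0.0006]
```

View pics/end.png

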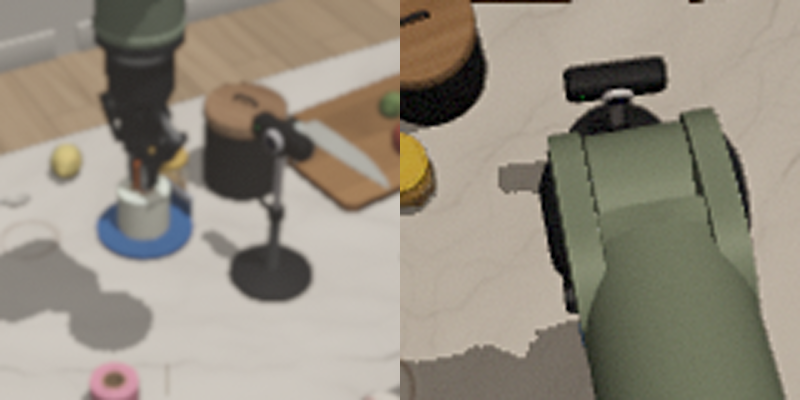

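The holder hangs upright with the roll on, and its bar faces the camera. The roll's middle is at about scene (307,183) and the lens at (360,156). I'll check both against the expected pixels.

Run:
```python
from h import *
cs=cal("scene");M=R.from_euler('xyz',cs['rotation']).as_matrix()
def pr(p):
    q=M.T@(np.array(p)-cs['xyz']); return (cs['cx']+cs['f']*q[0]/q[2],cs['cy']+cs['f']*q[1]/q[2])
print("roll",pr([.5645,.0156,.236]),"lens",pr([.76,.0565,.2365]),pr([.768,.057,.2345]))
im=cv2.imread("pics/scene6.png");h=cv2.cvtColor(im,cv2.COLOR_BGR2HSV)
m=cv2.inRange(h,(100,120,30),(125,255,255));m[:,:285]=0;m[:,330:]=0
k=max(cv2.findContours(m,0,1)[0],key=cv2.contourArea);print(cv2.boundingRect(k))
a=np.linspace(0,6.28,60); E=np.array([pr([.5645+.058*np.cos(t),.0156+.058*np.sin(t),.2005]) for t in a]);print("pred base",E.min(0),E.max(0))
```

```text
roll (np.float64(307.0914434052923), np.float64(181.89808794287723)) lens (np.float64(356.9909262200013), np.float64(156.19779511584397)) (np.float64(359.03382885949077), np.float64(155.94900812759533))
(290, 183, 36, 19)
pred base [287.65804542 179.14465767] [326.96665909 204.38431352]
```

Call:
play_rows --pt "-0.004 0 0 0 0 0 1" --pt "-0.008 0 0.001 0 0 0 1" --pt "-0.008 0 0.001 0 0 0 1" --pt "-0.008 0 0.001 0 0 0 1" --pt "-0.008 0 0.001 0 0 0 1" --pt "-0.008 0 0.001 0 0 0 1" --pt "-0.008 0 0.001 0 0 0 1" --pt "-0.008 0 0.001 0 0 0 1" --pt "-0.008 0 0.001 0 0 0 1" --pt "-0.008 0 0.001 0 0 0 1"

```text
clock: 16.4
position: [0.5685, 0.016, 0.2672]
tool_rot: [-3.141, 0.001, -2.931]
force: [-0.5, -0.6, -7.0]
grip_width: 0.0144
finger_force: 88.4
```

```bash
python3 -c "
from workcell import *
s=observe();print(s['position'],s['tool_rot'],abs(s['qd']).max(),s['grip_width']);print(job_done())"
```

```text
[0.56848508 0.01600485 0.26716027] [-3.14114801e+00  5.39289391e-04 -2.93072844e+00] 0.001449936551422928 0.014384030292445418
the job is handed in; nothing more can be done
None
```

The job is handed in at 16.4 s (no verdict was returned): the roll is seated on the holder, which the arm holds still and upright by its orange top, tear bar towards the camera and roll middle about 20 cm in front of the lens at lens height (lens position measured to roughly 1 cm).

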